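Sweep the stray temple bundles into the collecting bay

TASK

Two bundles of black-and-yellow spectacle temple pieces lie loose on the raised plywood board: with the fingertips, gently sweep both along the board into the blue-floored collecting bay, until each lies flat and completely inside, behind the yellow line at its mouth. Only push them, never squeeze or lift them, and leave the black tape roll, spectacle frame, side cutters and tweezers where they lie.

Things in the scene. Friction and masses are not known exactly. Their poses are not given: they have to be found in the camera images.
- board: Fixed raised plywood work board on steel legs, on which all the work lies; its level top is 120 mm above the bench, 435 mm (along x) by 710 mm (along y). Origin: below the middle of the board, at bench height.
- board_top (a point): Middle of the board's top surface.
- bay: Fixed collecting bay to the robot's right: a U-shaped aluminium fence 22 mm high, 10 mm thick, open toward its own +y (the robot's left, up to 15 degrees askew). Blue floor flush with the board, 240 mm wide along its x, 120 mm deep along its y: back wall at y = -60 mm, side walls at x = -120 and +120 mm, mouth at y = +60 mm. The side walls end 5 mm in front of the mouth line. Origin: centre of the floor.
- bay_front (a point): Middle of the outer edge of the yellow line across the bay's mouth, at the height of the board.
- bundle_a: Loose bundle of three black-and-yellow curved temple pieces, 49 (its x) x 29 (its y) x 16 mm high, about 14 g, slides easily. Origin: centre of its underside.
- bundle_a_end1 (a point): One end of the three-piece bundle: on its long axis, 24 mm from its centre, half-way up.
- bundle_a_end2 (a point): The other end of the three-piece bundle, likewise.
- bundle_b: Loose bundle of four black-and-yellow curved temple pieces, 53 (its x) x 38 (its y) x 16 mm high, about 14 g, slides easily. Origin: centre of its underside.
- bundle_b_end1 (a point): One end of the four-piece bundle: on its long axis, 26 mm from its centre, half-way up.
- bundle_b_end2 (a point): The other end of the four-piece bundle, likewise.
- tape: Loose small roll of black tape, 56 mm across, 19 mm high, lying in one row with the two bundles, side by side, 110 to 230 mm to the left of the world's x axis, well clear of the bay; any of the three may be nearest to the robot; to be left alone. Origin: centre of its underside.
- specs: Loose black spectacle frame, 48 (its x) x 145 (its y) x 46 mm high, on the far part of the board; to be left alone. Origin: centre of its underside.
- cutters: Loose side cutters with blue handles, 120 (its x) x 49 (its y) x 12 mm high, on the far part of the board; to be left alone. Origin: centre of its underside.
- tweezers: Loose steel tweezers, 126 (its x) x 13 x 9 mm, near the left edge of the board; to be left alone. Origin: centre of its underside.

How it is judged:
By the outcome, as a careful person would: the job done as asked, in the order asked, and still so for the second after the job is handed in, with the robot touching nothing.
It also fails if it takes over 72 s, if anything falls off the work surface, if the arm or the gripper's body presses on something with over 40 N, if the wrist force passes 120 N, or if a joint passes its speed limit or range.

ROBOT

A 6-joint arm with a two-finger parallel gripper is mounted at the origin on a cart in front of the work surface, level with it; the furniture and walls round the work are solid. World frame = base frame: x ahead of the robot, y to its left, z up, the work surface at z = 0. Lengths are in m, angles in rad, forces in N, time in s.
With the tool pointing down it reaches from about 0.35 to 0.775 m from the base axis. Payload 7.3 kg.
Tool frame: the origin (TCP) lies on the front face of the gripper's body, between the roots of the fingers; the fingertips stand 66 mm ahead of it and the grasp point (between the pads) lies 47 mm ahead of it; z points along the fingers, y is the direction in which the jaws open and shut (so a half turn about z gives the same grasp; the last joint's range is limited). The gripper opens to 92 mm and grips with 3 to 60 N. Pads are 19 mm wide; open, the fingers measure 130 mm over their backs; the gripper's body (75 mm by 190 mm) begins 47 mm behind the grasp point.
Start: joints at [-1.361, 0.342, 1.524, -0, 1.275, -0.146], TCP at [0.183, -0.492, 0.292] pointing down, gripper open.
Joint ranges: [-2.53, 2.53], [-0.77, 2.02], [0.04, 2.7], [-1, 4.14], [0.28, 2.66], [-3.11, 3.11]. Speed limits (rad/s): [2.57, 2.57, 3.14, 3.14, 3.14, 3.14].

INTERFACE

Orientations are given as [roll, pitch, yaw] about the fixed x, y, z axes, in that order (R = Rz(yaw) Ry(pitch) Rx(roll)).
In Python, from cell import observe, read_camera, hand_in, search_frame, tip_of gives the robot as it stands. The module is installed in compiled form; this text tells all that it offers.
- The arm moves only by the tool apply_moves, never from a script. Its argument "motion" is a list of rows, each an object with "offset": the shift along the tool's x, y, z in mm, a list of three; "rotation": the turn, a rotation vector about the tool's x, y, z in rad, a list of three. In form: [{"offset": [x, y, z], "rotation": [rx, ry, rz]}, ...]. A call has 1 to 12 rows; each row shifts and turns the pose as measured when the row begins, along the tool's axes as they then stand; what a row does not reach is not made up. A row lasts 1/12 s, in which the tool goes at most 41.7 mm and 7.16 degrees, less where a joint would pass 70% of its speed; a pose out of reach is approached as far as the arm can. A call with a gripper value outside its range is refused whole. "grip" is the closure, from 0 (fully open) to 1 (shut), set as the call begins (left out, the last holds). The fingers move at their own pace and stop on an object; "grip_force" is the grip in N (left out, the last holds). Time passes only in rows, so rows that do not move let the fingers close. It gives the time, the measured TCP pose, the force and the opening at its end, in the units of the state.
- observe(): the state, without advancing time (a new reading comes with each control period).
- read_camera(name): name is "scene" or "top"; returns a dict with "img" (400x640x3 uint8, red, green, blue), "camera_matrix" (3x3 intrinsics, pixels), "D" ([k1, k2, p1, p2, k3] as OpenCV has them; the pictures are not rectified), "R" (3x3) and "t" (3): a world point X has camera coordinates R X + t. Camera axes: x right, y down, z forward; pixel columns grow to the right and rows downward; lengths in m; the calibration is good to about 2 mm. A picture is of the moment at which its call begins. There is no depth.
- hand_in(): hands the job in, once; it reports no verdict.
Trained networks look in a picture, given as the dict that the camera call returned (one of the last four; its "shot" number tells which), for a name from the list of things; names that differ only in an ending like _2 or _b are one class to them, and where a whole thing is asked for, a point or a joint stands for the part that bears it (a point fixed in the world has none). Each returns a list of dicts, best first, with "score" (0 to 1); they miss things now and then, are a little off and sometimes report something else, mostly with a low value. They report only what shows in the picture. A call takes as long as a camera call.
- search_frame(query, picture): "location" ([x, y, z] in m, in world coordinates, good to about 4 mm: the middle of the surface that is visible of it).
- tip_of(query, picture): "location" ([x, y, z] in m, in world coordinates, good to about 4 mm: a listed point, or the origin of a listed thing).
The state is a dict: "time": time; "qpos": joint angles; "qvel": joint speeds; "joint_efforts": joint torques, N m; "tool_pos": TCP position; "tool_rot": TCP orientation; "contact_force": force on the tool from outside, world axes, zero at the start; "torque": the same for the moment, N m; "opening": finger opening in m.
Only numpy, scipy, OpenCV 4.12 (cv2) and the standard library are available. Lean on these libraries where they do the work, as an engineer would, in place of code of your own. Each camera call takes 0.05 s, during which the arm holds its last target.

## Working session

There is one attempt and no reset: what is moved stays moved. The work goes in short steps, Python scripts to look and compute and a tool call to move; the robot and the scene stay as the last step left them, time stands still between calls to the robot, and variables do not carry over. Pictures are saved under pics/ and viewed, and the job is handed in when it is done.

Besides the shell and the picture viewer there is one more tool, called after "Emit:" by a JSON object that holds its "method" and its "body". apply_moves: Moves the arm, as the interface text tells. Its arguments: {"type":"object","properties":{"motion":{"type":"array"},"grip":{"type":"number"},"grip_force":{"type":"number"}},"required":["motion"]}

```bash
mkdir -p pics; cat > h.py <<'E'
import numpy as np, cv2
from cell import *
def shot(n,f):
    p=read_camera(n); cv2.imwrite('pics/'+f,p['img'][:,:,::-1]); return p
def px2w(p,uv,z):
    K=np.array(p['camera_matrix']);R=np.array(p['R']);t=np.array(p['t'])
    n=cv2.undistortPoints(np.array(uv,float).reshape(-1,1,2),K,np.array(p['D'])).reshape(-1,2)
    c=-R.T@t; out=[]
    for a in n:
        d=R.T@np.array([a[0],a[1],1]); out.append(c+d*(z-c[2])/d[2])
    return np.array(out)
def w2px(p,X):
    return cv2.projectPoints(np.array(X,float).reshape(-1,1,3),cv2.Rodrigues(np.array(p['R']))[0],np.array(p['t']),np.array(p['camera_matrix']),np.array(p['D']))[0].reshape(-1,2)
E
python3 - <<'E'
from h import *
np.set_printoptions(precision=4,suppress=True)
s=observe(); print(s)
a=shot('top','t0.png'); b=shot('scene','s0.png')
print(-a['R'].T@a['t'],-b['R'].T@b['t'])
for q in ['bay','bay_front','bundle_a','bundle_b','bundle_a_end1','bundle_a_end2','bundle_b_end1','bundle_b_end2','tape','specs','cutters','tweezers','board_top']:
    for n,p in(('top',a),('scene',b)):
        print(q,n,[(np.round(r['location'],3).tolist(),round(r['score'],2)) for r in tip_of(q,p)][:4])
E
```

```text
{'time': 0.0, 'qpos': array([-1.361 ,  0.3427,  1.525 , -0.    ,  1.2754, -0.146 ]), 'qvel': array([ 0.0012,  0.0018,  0.0001,  0.0004, -0.0001, -0.0005]), 'joint_efforts': array([ -0.0027, -43.1251, -24.4222,   0.0715,   0.056 ,  -0.0001]), 'tool_pos': array([ 0.1828, -0.4918,  0.2916]), 'tool_rot': array([-3.1401, -0.0002,  0.3558]), 'contact_force': array([ 0.0076, -0.0264, -0.7808]), 'torque': array([ 0.0078, -0.0201,  0.0188]), 'opening': 0.0916449051741065}
[0.4587 0.0808 0.9643] [-0.2457  0.493   1.0443]
bay top [([0.52, -0.17, 0.123], 0.94)]
bay scene [([0.515, -0.171, 0.12], 0.63)]
bay_front top [([0.51, -0.116, 0.122], 0.67), ([0.464, 0.364, 0.122], 0.41)]
bay_front scene [([0.514, -0.117, 0.124], 0.61)]
bundle_a top [([0.62, 0.137, 0.119], 0.88), ([0.528, 0.183, 0.121], 0.83)]
bundle_a scene [([0.625, 0.134, 0.121], 0.7), ([0.529, 0.184, 0.121], 0.48)]
bundle_b top [([0.62, 0.137, 0.119], 0.88), ([0.528, 0.183, 0.121], 0.83)]
bundle_b scene [([0.625, 0.134, 0.121], 0.7), ([0.529, 0.184, 0.121], 0.48)]
bundle_a_end1 top [([0.542, 0.16, 0.129], 0.83), ([0.519, 0.204, 0.128],
[... 414 characters left out ...]

bundle_b_end2 top [([0.604, 0.123, 0.127], 0.64), ([0.644, 0.159, 0.125], 0.63)]
bundle_b_end2 scene [([0.605, 0.122, 0.127], 0.51), ([0.645, 0.158, 0.13], 0.47)]
tape top [([0.434, 0.178, 0.119], 0.72)]
tape scene [([0.434, 0.178, 0.12], 0.66)]
specs top [([0.522, 0.201, 0.127], 0.64), ([0.735, 0.142, 0.12], 0.55), ([0.623, 0.139, 0.12], 0.25)]
specs scene [([0.729, 0.142, 0.12], 0.66)]
cutters top [([0.745, -0.07, 0.124], 0.97), ([0.561, 0.047, 0.003], 0.71)]
cutters scene [([0.743, -0.073, 0.121], 0.65)]
tweezers top []
tweezers scene [([0.461, 0.368, 0.122], 0.66), ([0.625, 0.136, 0.121], 0.19)]
board_top top [([0.564, 0.046, 0.118], 0.57)]
board_top scene [([0.558, 0.047, 0.12], 0.81)]
```

View pics/t0.png

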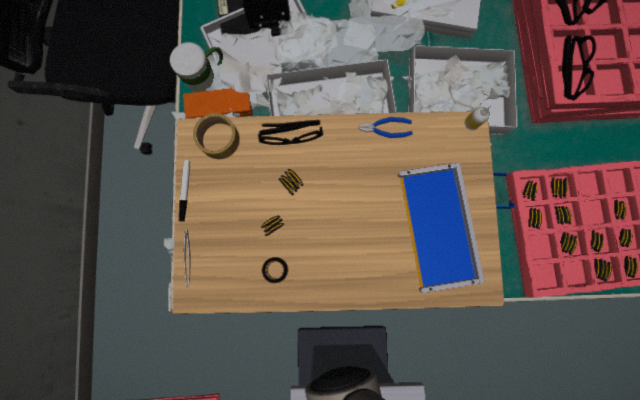

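View pics/s0.png

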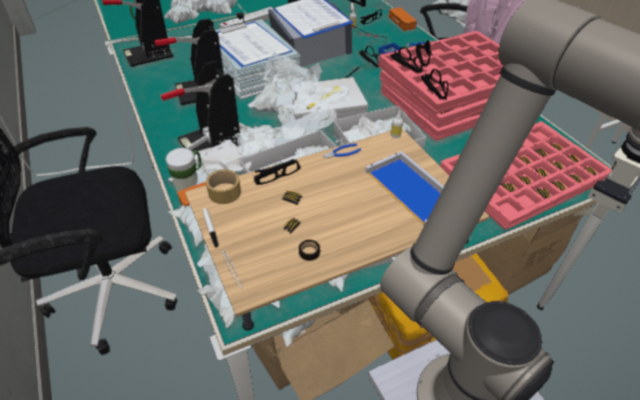

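```bash
python3 - <<'E'
from h import *
np.set_printoptions(precision=4,suppress=True)
p=read_camera('top'); im=p['img'].astype(int)
m=((im[...,2]>120)&(im[...,0]<60)&(im[...,1]<120)).astype(np.uint8); m[:, :380]=0; m[:,500:]=0
m=cv2.morphologyEx(m,cv2.MORPH_OPEN,np.ones((5,5)))
c=max(cv2.findContours(m,cv2.RETR_EXTERNAL,cv2.CHAIN_APPROX_NONE)[0],key=cv2.contourArea)
w=px2w(p,c.reshape(-1,2),.12)
r=cv2.minAreaRect((w[:,:2]*1000).astype(np.float32)); print('blue',r,cv2.boxPoints(r))
# bundles: yellow/black region
for nm,(x0,x1,y0,y1) in {'b':(272,310,162,200),'a':(255,290,210,240)}.items():
    sub=im[y0:y1,x0:x1]; k=((sub[...,2]<60)).astype(np.uint8)
    k=cv2.morphologyEx(k,cv2.MORPH_CLOSE,np.ones((3,3)))
    ys,xs=np.nonzero(k); w=px2w(p,np.c_[xs+x0,ys+y0],.13)[:,:2]*1000
    r=cv2.minAreaRect(w.astype(np.float32)); print(nm,len(xs),r,w.min(0),w.max(0))
cv2.imwrite('pics/c.png',cv2.resize(im[100:310,160:500].astype(np.uint8)[:,:,::-1],None,fx=2.3,fy=2.3,interpolation=cv2.INTER_CUBIC))
E
```

```text
blue ((515.645263671875, -180.228271484375), (240.2037353515625, 113.10043334960938), 7.41556453704834) [[ 389.2493 -139.652 ]
 [ 403.8466 -251.8065]
 [ 642.0413 -220.8046]
 [ 627.444  -108.6501]]
b 355 ((622.5236206054688, 139.1888427734375), (48.97996139526367, 38.65745162963867), 43.22129440307617) [593.5794 114.2034] [649.3747 164.3404]
a 265 ((528.1802978515625, 181.56494140625), (28.6328182220459, 47.160011291503906), 31.275022506713867) [506.0063 156.8008] [548.5813 204.2491]
```

View pics/c.png

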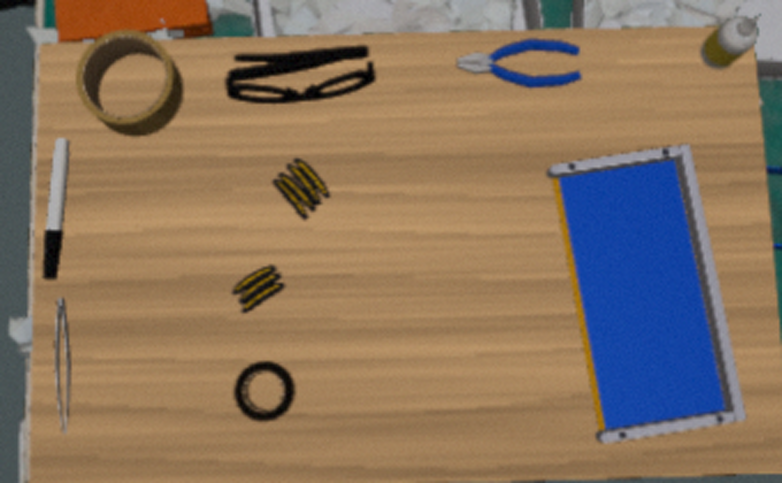

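```bash
cat >> h.py <<'E'
def plan(tx,ty,tz,yaw,n):
    s=observe(); P=np.array(s['tool_pos'])*1000; y=s['tool_rot'][2]
    T=np.array([tx,ty,tz]); d=(T-P)/n; dy=((yaw-y+np.pi)%(2*np.pi)-np.pi)/n
    print('t',s['time'],'P',P.round(1),'yaw',round(y,4),'rp',s['tool_rot'][:2].round(4),'F',s['contact_force'].round(2),'op',round(s['opening'],4))
    for i in range(n):
        a=y+dy*i; print('{"offset":[%.1f,%.1f,%.1f],"rotation":[0,0,%.4f]},'%(d[0]*np.cos(a)+d[1]*np.sin(a),d[0]*np.sin(a)-d[1]*np.cos(a),-d[2],-dy))
E
python3 -c "
from h import *
plan(630,193,270,1.4335,24)"
```

```text
t 1.45 P [ 182.9 -492.1  292.2] yaw 0.3558 rp [3.1415 0.    ] F [ 0.72 -0.64  0.78] op 0.0921
{"offset":[27.4,-20.3,0.9],"rotation":[0,0,-0.0449]},
{"offset":[28.3,-19.0,0.9],"rotation":[0,0,-0.0449]},
{"offset":[29.1,-17.7,0.9],"rotation":[0,0,-0.0449]},
{"offset":[29.9,-16.4,0.9],"rotation":[0,0,-0.0449]},
{"offset":[30.6,-15.0,0.9],"rotation":[0,0,-0.0449]},
{"offset":[31.2,-13.7,0.9],"rotation":[0,0,-0.0449]},
{"offset":[31.8,-12.2,0.9],"rotation":[0,0,-0.0449]},
{"offset":[32.3,-10.8,0.9],"rotation":[0,0,-0.0449]},
{"offset":[32.8,-9.3,0.9],"rotation":[0,0,-0.0449]},
{"offset":[33.2,-7.9,0.9],"rotation":[0,0,-0.0449]},
{"offset":[33.5,-6.4,0.9],"rotation":[0,0,-0.0449]},
{"offset":[33.7,-4.9,0.9],"rotation":[0,0,-0.0449]},
{"offset":[33.9,-3.3,0.9],"rotation":[0,0,-0.0449]},
{"offset":[34.0,-1.8,0.9],"rotation":[0,0,-0.0449]},
{"offset":[34.1,-0.3,0.9],"rotation":[0,0,-0.0449]},
{"offset":[34.1,1.3,0.9],"rotation":[0,0,-0.0449]},
{"offset":[34.0,2.8,0.9],"rotation":[0,0,-0.0449]},
{"offset":[33.8,4.3,0.9],"rotation":[0,0,-0.0449]},
{"offset":[33.6,5.8,0.9],"rotation":[0,0,-0.0449]},
{"offset":[33.3,7.3,0.9],"rotation":[0,0,-0.0449]},
{"offset":[32.9,8.8,0.9],"rotation":[0,0,-0.0449]},
{"offset":[32.5,10.3,0.9],"rotation":[0,0,-0.0449]},
{"offset":[32.0,11.7,0.9],"rotation":[0,0,-0.0449]},
{"offset":[31.4,13.1,0.9],"rotation":[0,0,-0.0449]},
```

Emit:
{"method": "apply_moves", "body": {"motion": [{"offset":[27,-20,1],"rotation":[0,0,-0.045]},{"offset":[28,-19,1],"rotation":[0,0,-0.045]},{"offset":[29,-18,1],"rotation":[0,0,-0.045]},{"offset":[30,-16,1],"rotation":[0,0,-0.045]},{"offset":[31,-15,1],"rotation":[0,0,-0.045]},{"offset":[31,-14,1],"rotation":[0,0,-0.045]},{"offset":[32,-12,1],"rotation":[0,0,-0.045]},{"offset":[32,-11,1],"rotation":[0,0,-0.045]},{"offset":[33,-9,1],"rotation":[0,0,-0.045]},{"offset":[33,-8,1],"rotation":[0,0,-0.045]},{"offset":[33,-6,1],"rotation":[0,0,-0.045]},{"offset":[34,-5,1],"rotation":[0,0,-0.045]}], "grip": 0.78, "grip_force": 10}}

```text
time: 2.45
tool_pos: [0.4086, -0.1397, 0.2793]
tool_rot: [3.135, 0.003, 0.908]
contact_force: [0.3, -0.7, 0.2]
opening: 0.0212
```

```bash
python3 -c "
from h import *
plan(630,193,270,1.4335,12)"
```

```text
t 2.45 P [ 408.6 -139.7  279.3] yaw 0.9082 rp [3.1354e+00 3.0000e-03] F [ 0.32 -0.74  0.16] op 0.0212
{"offset":[33.2,-2.5,0.8],"rotation":[0,0,-0.0438]},
{"offset":[33.3,-1.1,0.8],"rotation":[0,0,-0.0438]},
{"offset":[33.3,0.4,0.8],"rotation":[0,0,-0.0438]},
{"offset":[33.2,1.9,0.8],"rotation":[0,0,-0.0438]},
{"offset":[33.1,3.3,0.8],"rotation":[0,0,-0.0438]},
{"offset":[33.0,4.8,0.8],"rotation":[0,0,-0.0438]},
{"offset":[32.7,6.2,0.8],"rotation":[0,0,-0.0438]},
{"offset":[32.4,7.6,0.8],"rotation":[0,0,-0.0438]},
{"offset":[32.1,9.0,0.8],"rotation":[0,0,-0.0438]},
{"offset":[31.6,10.4,0.8],"rotation":[0,0,-0.0438]},
{"offset":[31.1,11.8,0.8],"rotation":[0,0,-0.0438]},
{"offset":[30.6,13.2,0.8],"rotation":[0,0,-0.0438]},
```

Works accurately; continue.

Emit:
{"method": "apply_moves", "body": {"motion": [{"offset":[33,-2.5,1],"rotation":[0,0,-0.044]},{"offset":[33,-1,1],"rotation":[0,0,-0.044]},{"offset":[33,0.5,1],"rotation":[0,0,-0.044]},{"offset":[33,2,1],"rotation":[0,0,-0.044]},{"offset":[33,3,1],"rotation":[0,0,-0.044]},{"offset":[33,5,1],"rotation":[0,0,-0.044]},{"offset":[33,6,1],"rotation":[0,0,-0.044]},{"offset":[32,7.5,1],"rotation":[0,0,-0.044]},{"offset":[32,9,1],"rotation":[0,0,-0.044]},{"offset":[32,10,1],"rotation":[0,0,-0.044]},{"offset":[31,12,1],"rotation":[0,0,-0.044]},{"offset":[31,13,1],"rotation":[0,0,-0.044]}]}}

```text
time: 3.45
tool_pos: [0.632, 0.2165, 0.2664]
tool_rot: [3.134, 0.007, 1.466]
contact_force: [0.9, -0.5, 0.1]
opening: 0.0205
```

```bash
python3 -c "
from h import *
plan(630,193,192,1.4335,6)
shot('top','t1.png');shot('scene','s1.png')"
```

```text
t 3.45 P [632.  216.5 266.4] yaw 1.4661 rp [3.1341 0.007 ] F [ 0.88 -0.51  0.14] op 0.0205
{"offset":[-3.9,0.1,12.4],"rotation":[0,0,0.0054]},
{"offset":[-3.9,0.1,12.4],"rotation":[0,0,0.0054]},
{"offset":[-3.9,0.1,12.4],"rotation":[0,0,0.0054]},
{"offset":[-3.9,0.1,12.4],"rotation":[0,0,0.0054]},
{"offset":[-3.9,0.2,12.4],"rotation":[0,0,0.0054]},
{"offset":[-3.9,0.2,12.4],"rotation":[0,0,0.0054]},
```

View pics/t1.png

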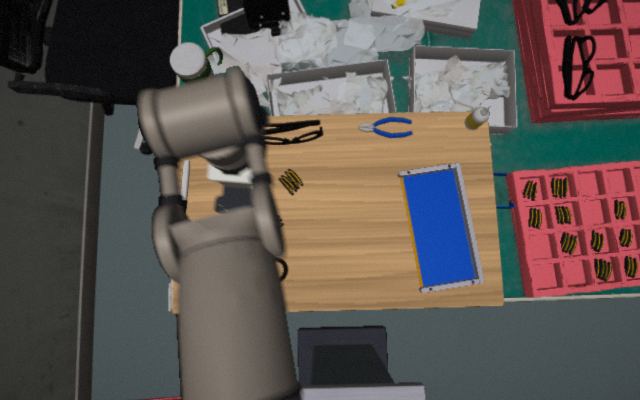

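View pics/s1.png

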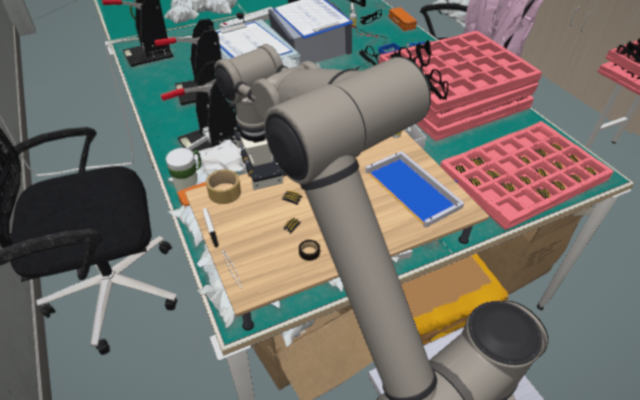

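Emit:
{"method": "apply_moves", "body": {"motion": [{"offset":[-3,0,15],"rotation":[0,0,0.006]},{"offset":[-3,0,15],"rotation":[0,0,0.006]},{"offset":[-3,0,15],"rotation":[0,0,0.006]},{"offset":[-2,0,12],"rotation":[0,0,0.006]},{"offset":[-1,0,10],"rotation":[-0.003,0,0.006]},{"offset":[-1,0,7],"rotation":[-0.003,0,0.003]},{"offset":[0,0,2],"rotation":[0,0,0]}]}}

```text
time: 4.13
tool_pos: [0.6316, 0.2058, 0.1858]
tool_rot: [3.127, 0.006, 1.436]
contact_force: [-4.4, 0.6, 13.3]
opening: 0.0203
```

```bash
python3 -c "
from h import *
plan(626,167,190,1.4335,6)
p=shot('scene','s2.png')
cv2.imwrite('pics/s2c.png',cv2.resize(p['img'][120:280,170:410,::-1],None,fx=3.2,fy=3.2))"
```

```text
t 4.1333 P [631.6 205.8 185.8] yaw 1.4359 rp [3.127  0.0058] F [-4.36  0.61 13.3 ] op 0.0203
{"offset":[-6.5,-0.0,-0.7],"rotation":[0,0,0.0004]},
{"offset":[-6.5,-0.0,-0.7],"rotation":[0,0,0.0004]},
{"offset":[-6.5,-0.0,-0.7],"rotation":[0,0,0.0004]},
{"offset":[-6.5,-0.0,-0.7],"rotation":[0,0,0.0004]},
{"offset":[-6.5,-0.0,-0.7],"rotation":[0,0,0.0004]},
{"offset":[-6.5,-0.0,-0.7],"rotation":[0,0,0.0004]},
```

View pics/s2c.png

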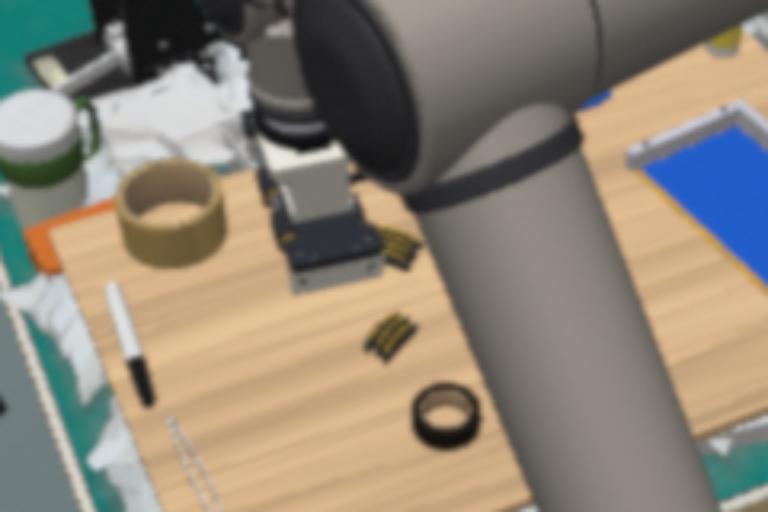

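Emit:
{"method": "apply_moves", "body": {"motion": [{"offset":[0,0,-5],"rotation":[0.008,0,0]},{"offset":[0,0,0],"rotation":[0.006,0,0]}]}}

```text
time: 4.35
tool_pos: [0.6315, 0.2056, 0.1926]
tool_rot: [3.141, 0.006, 1.436]
contact_force: [0.4, -0.9, -0.0]
opening: 0.0201
```

```bash
python3 -c "
from h import *
plan(626,167,190,1.4335,1)"
```

```text
t 4.35 P [631.5 205.6 192.6] yaw 1.4358 rp [3.1409 0.0056] F [ 0.41 -0.91 -0.01] op 0.0201
{"offset":[-39.0,-0.3,2.6],"rotation":[0,0,0.0023]},
```

Emit:
{"method": "apply_moves", "body": {"motion": [{"offset":[-5,0,2],"rotation":[0,0,0]},{"offset":[-6,0,0],"rotation":[0,0,0]},{"offset":[-6,0,0],"rotation":[0,0,0]},{"offset":[-6,0,0],"rotation":[0,0,0]},{"offset":[-6,0,0],"rotation":[0,0,0]},{"offset":[-6,0,0],"rotation":[0,0,0]},{"offset":[-6,0,0],"rotation":[0,0,0]},{"offset":[-6,0,0],"rotation":[0,0,0]},{"offset":[-6,0,0],"rotation":[0,0,0]},{"offset":[-6,0,0],"rotation":[0,0,0]}]}}

```text
time: 5.18
tool_pos: [0.6233, 0.1409, 0.1923]
tool_rot: [3.139, 0.005, 1.436]
contact_force: [-0.3, -0.5, 0.0]
opening: 0.0199
```

```bash
cat >> h.py <<'E'
def look(k):
    s=observe(); print(s['time'],(s['tool_pos']*1000).round(1),s['tool_rot'].round(4),s['contact_force'].round(1))
    a=shot('top','t%s_.png'%k); b=shot('scene','s%s_.png'%k)
    A=cv2.resize(a['img'][100:320,160:520,::-1],None,fx=1.6,fy=1.6); B=cv2.resize(b['img'][120:280,170:520,::-1],None,fx=1.65,fy=1.55)
    w=max(A.shape[1],B.shape[1]); f=lambda i:cv2.copyMakeBorder(i,0,0,0,w-i.shape[1],cv2.BORDER_CONSTANT)
    cv2.imwrite('pics/m%s.png'%k,np.vstack([f(A),f(B)])[:600])
    for q in ('bundle_b','tape'):
        for n,p in (('top',a),('scene',b)): print(q,n,[((np.array(r['location'])*1000).round().tolist(),round(r['score'],2)) for r in tip_of(q,p)][:4])
E
python3 -c "
from h import *
look(3)"
```

```text
5.1833 [623.3 140.9 192.3] [3.139  0.005  1.4357] [-0.3 -0.5  0. ]
bundle_b top [([609.0, 111.0, 120.0], 0.41)]
bundle_b scene [([528.0, 182.0, 119.0], 0.56), ([610.0, 106.0, 120.0], 0.43)]
tape top []
tape scene [([432.0, 178.0, 119.0], 0.84)]
```

View pics/m3.png

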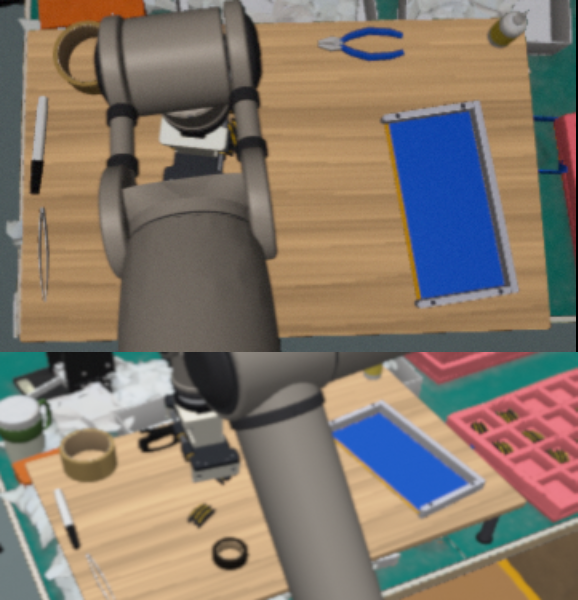

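Emit:
{"method": "apply_moves", "body": {"motion": [{"offset":[8,0,0],"rotation":[0,0,0]},{"offset":[0,-8,1],"rotation":[0,0,-0.03]},{"offset":[-3,-1,1],"rotation":[0,0,0]},{"offset":[-6,0,0],"rotation":[0,0,0]},{"offset":[-6,0,0],"rotation":[0,0,0]},{"offset":[-6,0,0],"rotation":[0,0,0]},{"offset":[-6,0,0],"rotation":[0,0,0]},{"offset":[-6,0,0],"rotation":[0,0,0]},{"offset":[-6,0,0],"rotation":[0,0,0]},{"offset":[-6,0,0],"rotation":[0,0,0]},{"offset":[-6,0,0],"rotation":[0,0,0]},{"offset":[-6,0,0],"rotation":[0,0,0]}]}}

```text
time: 6.48
tool_pos: [0.6103, 0.0923, 0.1903]
tool_rot: [3.138, 0.004, 1.466]
contact_force: [0.3, -0.7, 0.3]
opening: 0.02
```

```bash
python3 -c "
from h import *
look(4)"
```

```text
6.4833 [610.3  92.3 190.3] [3.1375 0.0039 1.4661] [ 0.3 -0.7  0.3]
bundle_b top [([463.0, 366.0, 120.0], 0.54), ([597.0, 60.0, 123.0], 0.42), ([528.0, 183.0, 119.0], 0.41)]
bundle_b scene [([531.0, 183.0, 119.0], 0.6), ([599.0, 57.0, 120.0], 0.45)]
tape top []
tape scene [([430.0, 174.0, 118.0], 0.56)]
```

View pics/m4.png

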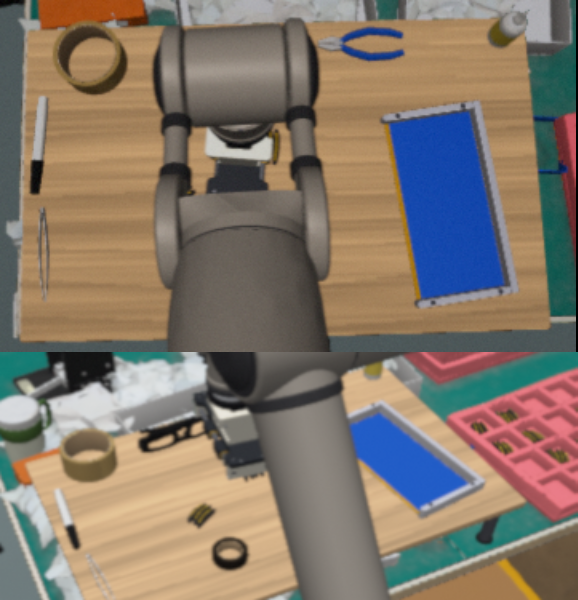

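```bash
python3 -c "
from h import *
a=cv2.imread('pics/t4_.png');b=cv2.imread('pics/s4_.png')
A=cv2.resize(a[165:225,280:360],None,fx=5,fy=5);B=cv2.resize(b[150:210,260:340],None,fx=5,fy=5)
cv2.imwrite('pics/z.png',np.hstack([A,B]))
p=read_camera('top');print(px2w(p,[[332,191],[330,181],[333,200]],.13).round(3))
p=read_camera('scene');print(w2px(p,[[.597,.059,.13],[.607,.059,.13]]))
"
```

```text
[[0.598 0.049 0.13 ]
 [0.62  0.053 0.13 ]
 [0.578 0.048 0.13 ]]
[[323.0739648  193.52616356]
 [321.47627584 191.23733587]]
```

View pics/z.png

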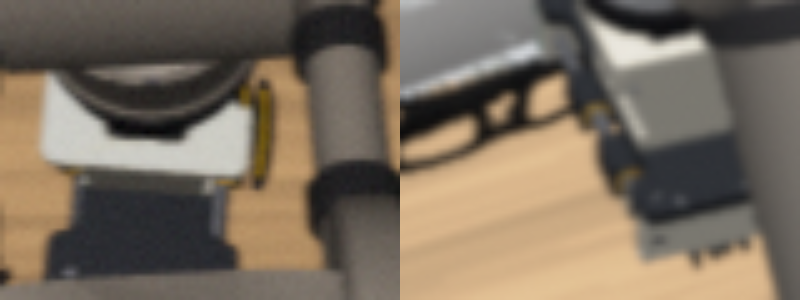

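Emit:
{"method": "apply_moves", "body": {"motion": [{"offset":[8,0,0],"rotation":[0,0,0]},{"offset":[0,-8,0],"rotation":[0,0,-0.03]},{"offset":[-3,-2,0],"rotation":[0,0,0]},{"offset":[-6,0,0],"rotation":[0,0,0]},{"offset":[-6,0,0],"rotation":[0,0,0]},{"offset":[-8,0,0],"rotation":[0,0,0]},{"offset":[-8,0,0],"rotation":[0,0,0]},{"offset":[-8,0,0],"rotation":[0,0,0]},{"offset":[-8,0,0],"rotation":[0,0,0]},{"offset":[-8,0,0],"rotation":[0,0,0]},{"offset":[-8,0,0],"rotation":[0,0,0]},{"offset":[-8,0,0],"rotation":[0,0,0]}]}}

```text
time: 7.88
tool_pos: [0.5965, 0.0278, 0.1905]
tool_rot: [3.136, 0.003, 1.497]
contact_force: [0.9, 0.3, 0.1]
opening: 0.02
```

Emit:
{"method": "apply_moves", "body": {"motion": [{"offset":[-8,0,0],"rotation":[0,0,0]},{"offset":[-8,0,0],"rotation":[0,0,0]},{"offset":[-8,0,0],"rotation":[0,0,0]},{"offset":[-8,0,0],"rotation":[0,0,0]},{"offset":[-8,0,0],"rotation":[0,0,0]}]}}

```text
time: 8.3
tool_pos: [0.5931, -0.017, 0.1907]
tool_rot: [3.136, 0.003, 1.496]
contact_force: [1.4, 1.0, -0.0]
opening: 0.0202
```

```bash
python3 -c "
from h import *
look(5)"
```

```text
8.3 [593.1 -17.  190.7] [3.1362 0.0034 1.496 ] [ 1.4  1.  -0. ]
bundle_b top [([528.0, 183.0, 120.0], 0.52), ([521.0, 203.0, 129.0], 0.27)]
bundle_b scene [([528.0, 182.0, 121.0], 0.46)]
tape top [([539.0, 159.0, 126.0], 0.72), ([431.0, 174.0, 119.0], 0.54)]
tape scene [([432.0, 177.0, 120.0], 0.58)]
```

View pics/m5.png

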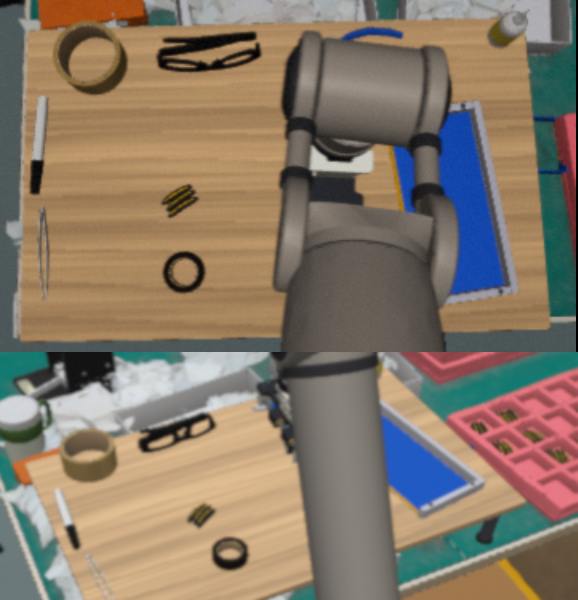

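Emit:
{"method": "apply_moves", "body": {"motion": [{"offset":[-8,0,0],"rotation":[0,0,0]},{"offset":[-8,0,0],"rotation":[0,0,0]},{"offset":[-8,0,0],"rotation":[0,0,0]},{"offset":[-8,0,0],"rotation":[0,0,0]},{"offset":[-8,0,0],"rotation":[0,0,0]},{"offset":[-8,0,0],"rotation":[0,0,0]},{"offset":[-8,0,0],"rotation":[0,0,0]}]}}

```text
time: 9.18
tool_pos: [0.5888, -0.0747, 0.1908]
tool_rot: [3.136, 0.003, 1.5]
contact_force: [-0.5, 0.2, 0.1]
opening: 0.0204
```

```bash
python3 -c "
from h import *
look(6)"
```

```text
9.1833 [588.8 -74.7 190.8] [3.1363e+00 3.0000e-03 1.5002e+00] [-0.5  0.2  0.1]
bundle_b top [([527.0, 182.0, 119.0], 0.81), ([539.0, 159.0, 127.0], 0.38)]
bundle_b scene [([532.0, 180.0, 118.0], 0.7)]
tape top [([434.0, 179.0, 120.0], 0.85)]
tape scene [([430.0, 176.0, 120.0], 0.58)]
```

View pics/m6.png

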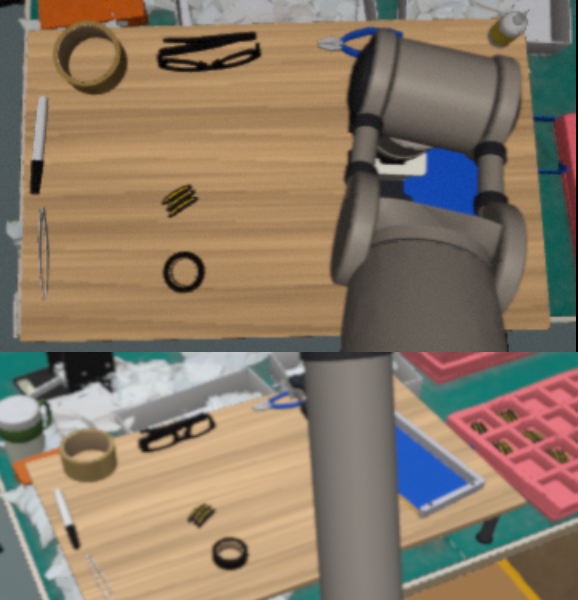

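Emit:
{"method": "apply_moves", "body": {"motion": [{"offset":[-8,0,0],"rotation":[0,0,0]},{"offset":[-8,0,0],"rotation":[0,0,0]},{"offset":[-8,0,0],"rotation":[0,0,0]},{"offset":[-8,0,0],"rotation":[0,0,0]},{"offset":[-8,0,0],"rotation":[0,0,0]},{"offset":[-6,0,0],"rotation":[0,0,0]},{"offset":[-4,0,0],"rotation":[0,0,0]},{"offset":[-3,0,0],"rotation":[0,0,0]},{"offset":[5,0,0],"rotation":[0,0,0]},{"offset":[15,0,0],"rotation":[0,0,0]},{"offset":[30,0,0],"rotation":[0,0,0]},{"offset":[35,0,0],"rotation":[0,0,0]}]}}

```text
time: 10.48
tool_pos: [0.5909, -0.0484, 0.1905]
tool_rot: [3.135, 0.004, 1.493]
contact_force: [0.4, 0.1, 0.7]
opening: 0.0206
```

Emit:
{"method": "apply_moves", "body": {"motion": [{"offset":[35,0,-15],"rotation":[0,0,0]},{"offset":[35,0,-20],"rotation":[0,0,0]},{"offset":[35,0,-15],"rotation":[0,0,0]},{"offset":[35,0,0],"rotation":[0,0,0]}]}}

```text
time: 10.82
tool_pos: [0.5992, 0.1032, 0.2407]
tool_rot: [3.14, 0.002, 1.492]
contact_force: [0.4, -0.1, -0.2]
opening: 0.0202
```

```bash
python3 -c "
from h import *
look(7)"
```

```text
10.8167 [599.2 103.2 240.7] [3.1399e+00 1.7000e-03 1.4924e+00] [ 0.4 -0.1 -0.2]
bundle_b top [([583.0, -161.0, 119.0], 0.93), ([530.0, 187.0, 121.0], 0.6), ([560.0, 45.0, 1.0], 0.42)]
bundle_b scene [([527.0, 184.0, 120.0], 0.55), ([585.0, -162.0, 122.0], 0.44)]
tape top []
tape scene [([586.0, -166.0, 120.0], 0.63), ([430.0, 177.0, 120.0], 0.6), ([517.0, -176.0, 118.0], 0.46)]
```

View pics/m7.png

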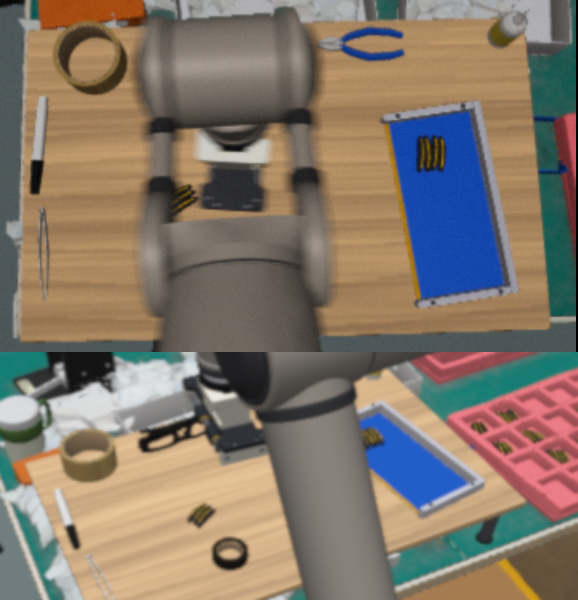

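```bash
python3 -c "
from h import *
plan(538,238,241,1.438,5)"
```

```text
t 11.1167 P [598.4  99.6 237. ] yaw 1.4917 rp [-3.1376  0.0032] F [ 0.35 -0.5  -0.17] op 0.0201
{"offset":[26.6,-14.2,-0.8],"rotation":[0,0,0.0107]},
{"offset":[26.5,-14.5,-0.8],"rotation":[0,0,0.0107]},
{"offset":[26.3,-14.8,-0.8],"rotation":[0,0,0.0107]},
{"offset":[26.2,-15.1,-0.8],"rotation":[0,0,0.0107]},
{"offset":[26.0,-15.4,-0.8],"rotation":[0,0,0.0107]},
```

Emit:
{"method": "apply_moves", "body": {"motion": [{"offset":[26,-14,-1],"rotation":[0,0,0.011]},{"offset":[26,-14,-1],"rotation":[0,0,0.011]},{"offset":[26,-15,-1],"rotation":[0,0,0.011]},{"offset":[26,-15,-1],"rotation":[0,0,0.011]},{"offset":[26,-15,-1],"rotation":[0,0,0.011]},{"offset":[0,0,0],"rotation":[0,0,0]}]}}

```text
time: 11.62
tool_pos: [0.5391, 0.231, 0.2393]
tool_rot: [-3.134, 0.006, 1.414]
contact_force: [-1.0, 0.5, -0.3]
opening: 0.0205
```

```bash
python3 -c "
from h import *
plan(537,240,191,1.438,4)"
```

```text
t 11.6167 P [539.1 231.  239.3] yaw 1.4141 rp [-3.1338  0.006 ] F [-1.04  0.53 -0.28] op 0.0205
{"offset":[2.1,-0.9,12.1],"rotation":[0,0,-0.0060]},
{"offset":[2.1,-0.9,12.1],"rotation":[0,0,-0.0060]},
{"offset":[2.1,-0.8,12.1],"rotation":[0,0,-0.0060]},
{"offset":[2.2,-0.8,12.1],"rotation":[0,0,-0.0060]},
```

Emit:
{"method": "apply_moves", "body": {"motion": [{"offset":[3,-1,12],"rotation":[-0.003,0,-0.006]},{"offset":[3,-1,12],"rotation":[-0.003,0,-0.006]},{"offset":[2,-1,12],"rotation":[0,0,-0.006]},{"offset":[1,0,6],"rotation":[0,0,-0.006]},{"offset":[0,0,2],"rotation":[0,0,0]},{"offset":[0,0,0],"rotation":[0,0,0]}]}}

```text
time: 12.12
tool_pos: [0.5388, 0.2339, 0.1933]
tool_rot: [-3.14, 0.008, 1.432]
contact_force: [0.1, 0.3, 1.2]
opening: 0.0203
```

```bash
python3 -c "
from h import *
plan(532,200,190,1.438,4)"
```

```text
t 12.1167 P [538.8 233.9 193.3] yaw 1.4317 rp [-3.1397  0.0078] F [0.09 0.34 1.19] op 0.0203
{"offset":[-8.6,-0.5,0.8],"rotation":[0,0,-0.0016]},
{"offset":[-8.6,-0.5,0.8],"rotation":[0,0,-0.0016]},
{"offset":[-8.6,-0.5,0.8],"rotation":[0,0,-0.0016]},
{"offset":[-8.6,-0.5,0.8],"rotation":[0,0,-0.0016]},
```

Emit:
{"method": "apply_moves", "body": {"motion": [{"offset":[-6,0,1.5],"rotation":[0,0,0]},{"offset":[-6,0,1],"rotation":[0,0,0]},{"offset":[-6,0,0],"rotation":[0,0,0]},{"offset":[-6,0,0],"rotation":[0,0,0]},{"offset":[-6,0,0],"rotation":[0,0,0]},{"offset":[-6,0,0],"rotation":[0,0,0]},{"offset":[-6,0,0],"rotation":[0,0,0]},{"offset":[-6,0,0],"rotation":[0,0,0]},{"offset":[-6,0,0],"rotation":[0,0,0]},{"offset":[-6,0,0],"rotation":[0,0,0]}]}}

```text
time: 12.95
tool_pos: [0.5312, 0.1666, 0.1938]
tool_rot: [3.139, 0.007, 1.429]
contact_force: [0.5, 0.3, 0.7]
opening: 0.02
```

```bash
python3 -c "
from h import *
look(8)"
```

```text
12.95 [531.2 166.6 193.8] [3.1392 0.0066 1.4286] [0.5 0.3 0.7]
bundle_b top [([583.0, -161.0, 119.0], 0.74), ([433.0, 173.0, 119.0], 0.28)]
bundle_b scene [([583.0, -166.0, 120.0], 0.49), ([432.0, 173.0, 120.0], 0.38)]
tape top [([433.0, 176.0, 121.0], 0.51)]
tape scene [([434.0, 176.0, 117.0], 0.71), ([585.0, -165.0, 120.0], 0.43)]
```

View pics/m8.png

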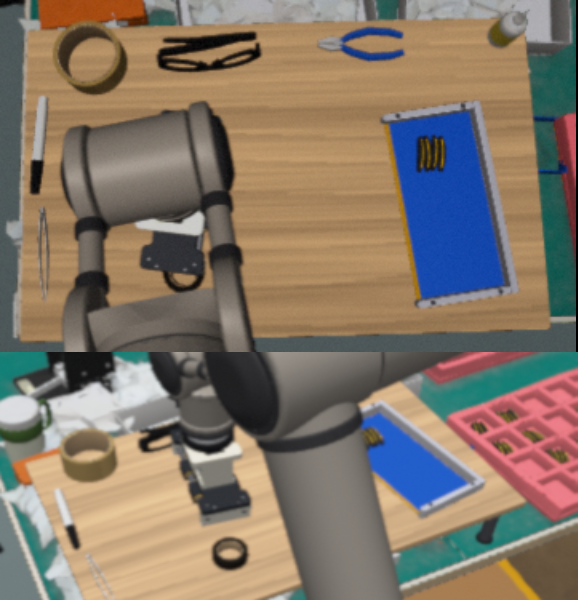

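Emit:
{"method": "apply_moves", "body": {"motion": [{"offset":[10,0,1],"rotation":[0,0,0]},{"offset":[20,0,1],"rotation":[0,0,0]},{"offset":[15,0,0],"rotation":[0,0,0]},{"offset":[0,0,0],"rotation":[0,0,0]}]}}

```text
time: 13.58
tool_pos: [0.5382, 0.2157, 0.1911]
tool_rot: [3.139, 0.006, 1.428]
contact_force: [-0.5, -0.0, 0.1]
opening: 0.0203
```

```bash
python3 -c "
from h import *
look(9)
a=cv2.imread('pics/t9_.png');b=cv2.imread('pics/s9_.png')
A=cv2.resize(a[190:270,240:320],None,fx=5,fy=5);B=cv2.resize(b[180:260,250:330],None,fx=5,fy=5)
cv2.imwrite('pics/z9.png',np.hstack([A,B]))"
```

```text
13.5833 [538.2 215.7 191.1] [3.139  0.0056 1.4277] [-0.5 -0.   0.1]
bundle_b top [([533.0, 139.0, 118.0], 0.74), ([581.0, -162.0, 118.0], 0.56)]
bundle_b scene [([539.0, 143.0, 124.0], 0.63), ([584.0, -165.0, 118.0], 0.45), ([559.0, -160.0, 127.0], 0.43)]
tape top [([433.0, 178.0, 118.0], 0.59)]
tape scene [([434.0, 176.0, 120.0], 0.86), ([561.0, 130.0, 127.0], 0.37)]
```

View pics/z9.png

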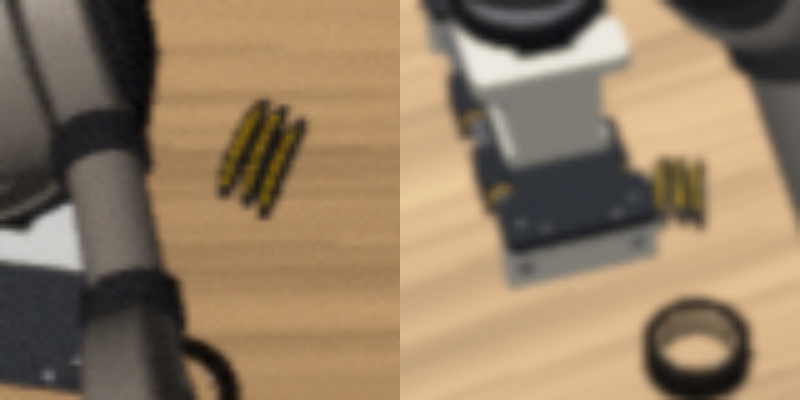

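Emit:
{"method": "apply_moves", "body": {"motion": [{"offset":[-8,4,0],"rotation":[0,0,0]},{"offset":[-10,4,0],"rotation":[0,0,0]},{"offset":[-8,0,0],"rotation":[0,0,0]},{"offset":[-6,0,0],"rotation":[0,0,0]},{"offset":[-6,0,0],"rotation":[0,0,0]},{"offset":[-6,0,0],"rotation":[0,0,0]},{"offset":[-6,0,0],"rotation":[0,0,0]},{"offset":[-6,0,0],"rotation":[0,0,0]},{"offset":[-7,0,0],"rotation":[0,0,0]},{"offset":[-8,0,0],"rotation":[0,0,0]},{"offset":[-8,0,0],"rotation":[0,0,0]},{"offset":[-8,0,0],"rotation":[0,0,0]}]}}

```text
time: 14.88
tool_pos: [0.5326, 0.1141, 0.1924]
tool_rot: [3.139, 0.007, 1.422]
contact_force: [-1.1, 0.2, -0.5]
opening: 0.02
```

Emit:
{"method": "apply_moves", "body": {"motion": [{"offset":[-8,0,0],"rotation":[0,0,0]},{"offset":[-8,0,0],"rotation":[0,0,0]},{"offset":[-6,0,0],"rotation":[0,0,0]},{"offset":[-4,0,0],"rotation":[0,0,0]},{"offset":[8,0,0],"rotation":[0,0,0]},{"offset":[20,0,0],"rotation":[0,0,0]},{"offset":[18,0,0],"rotation":[0,0,0]},{"offset":[0,0,0],"rotation":[0,0,0]}]}}

```text
time: 15.55
tool_pos: [0.5356, 0.1306, 0.1926]
tool_rot: [3.139, 0.007, 1.417]
contact_force: [-0.1, -0.1, 1.1]
opening: 0.0199
```

```bash
python3 -c "
from h import *
look(10)"
```

```text
15.55 [535.6 130.6 192.6] [3.1386 0.0068 1.4166] [-0.1 -0.1  1.1]
bundle_b top [([582.0, -162.0, 116.0], 0.77), ([524.0, 59.0, 116.0], 0.64)]
bundle_b scene [([528.0, 64.0, 122.0], 0.45), ([582.0, -166.0, 118.0], 0.37)]
tape top [([432.0, 174.0, 118.0], 0.46)]
tape scene [([433.0, 176.0, 122.0], 0.75)]
```

View pics/m10.png

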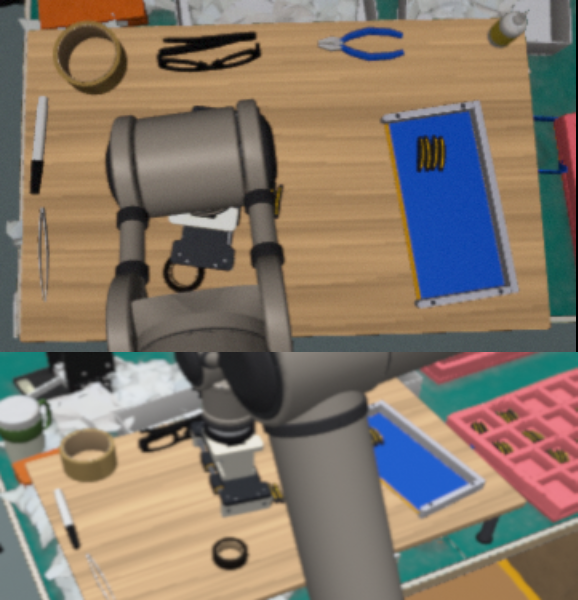

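Emit:
{"method": "apply_moves", "body": {"motion": [{"offset":[-10,0,1],"rotation":[0,0,0]},{"offset":[-8,0,0],"rotation":[0,0,0]},{"offset":[-6,0,0],"rotation":[0,0,0]},{"offset":[-6,0,0],"rotation":[0,0,0]},{"offset":[-6,0,0],"rotation":[0,0,0]},{"offset":[-6,0,0],"rotation":[0,0,0]},{"offset":[-8,0,0],"rotation":[0,0,0]},{"offset":[-8,0,0],"rotation":[0,0,0]},{"offset":[-8,0,0],"rotation":[0,0,0]},{"offset":[-8,0,0],"rotation":[0,0,0]},{"offset":[-8,0,0],"rotation":[0,0,0]},{"offset":[-8,0,0],"rotation":[0,0,0]}]}}

```text
time: 16.85
tool_pos: [0.5193, 0.0275, 0.1926]
tool_rot: [3.139, 0.009, 1.412]
contact_force: [-0.6, 0.1, 0.0]
opening: 0.0203
```

Emit:
{"method": "apply_moves", "body": {"motion": [{"offset":[-8,0,0],"rotation":[0,0,0]},{"offset":[-8,0,0],"rotation":[0,0,0]},{"offset":[-8,0,0],"rotation":[0,0,0]},{"offset":[-8,0,0],"rotation":[0,0,0]},{"offset":[-8,0,0],"rotation":[0,0,0]},{"offset":[-8,0,0],"rotation":[0,0,0]},{"offset":[-6,0,0],"rotation":[0,0,0]},{"offset":[-4,0,0],"rotation":[0,0,0]},{"offset":[8,0,0],"rotation":[0,0,0]},{"offset":[20,0,0],"rotation":[0,0,0]},{"offset":[20,0,0],"rotation":[0,0,0]},{"offset":[0,0,0],"rotation":[0,0,0]}]}}

```text
time: 17.85
tool_pos: [0.517, 0.011, 0.1928]
tool_rot: [3.139, 0.008, 1.406]
contact_force: [-0.3, -0.4, 0.5]
opening: 0.0204
```

```bash
python3 -c "
from h import *
look(11)"
```

```text
17.85 [517.   11.  192.8] [3.1385 0.0082 1.4058] [-0.3 -0.4  0.5]
bundle_b top [([582.0, -161.0, 120.0], 0.67)]
bundle_b scene []
tape top [([432.0, 178.0, 119.0], 0.89)]
tape scene [([435.0, 175.0, 118.0], 0.64)]
```

View pics/m11.png

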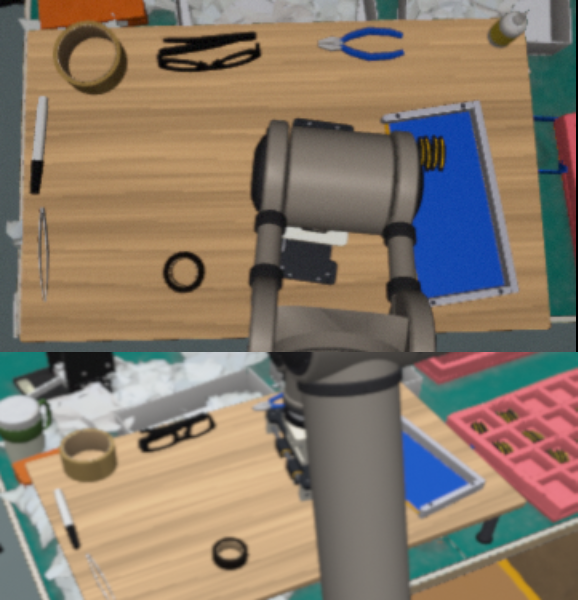

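Emit:
{"method": "apply_moves", "body": {"motion": [{"offset":[-10,0,1],"rotation":[0,0,-0.005]},{"offset":[-10,0,0],"rotation":[0,0,-0.005]},{"offset":[-8,0,0],"rotation":[0,0,0]},{"offset":[-6,0,0],"rotation":[0,0,0]},{"offset":[-6,0,0],"rotation":[0,0,0]},{"offset":[-8,0,0],"rotation":[0,0,0]},{"offset":[-8,0,0],"rotation":[0,0,0]},{"offset":[-8,0,0],"rotation":[0,0,0]},{"offset":[-8,0,0],"rotation":[0,0,0]},{"offset":[-8,0,0],"rotation":[0,0,0]},{"offset":[-8,0,0],"rotation":[0,0,0]},{"offset":[-8,0,0],"rotation":[0,0,0]}]}}

```text
time: 19.15
tool_pos: [0.4994, -0.0983, 0.1927]
tool_rot: [3.139, 0.01, 1.413]
contact_force: [0.1, 1.0, 0.7]
opening: 0.0201
```

```bash
python3 -c "
from h import *
look(12)"
```

```text
19.15 [499.4 -98.3 192.7] [3.1387 0.0101 1.4125] [0.1 1.  0.7]
bundle_b top []
bundle_b scene []
tape top [([429.0, 177.0, 121.0], 0.88)]
tape scene [([433.0, 177.0, 121.0], 0.75)]
```

View pics/m12.png

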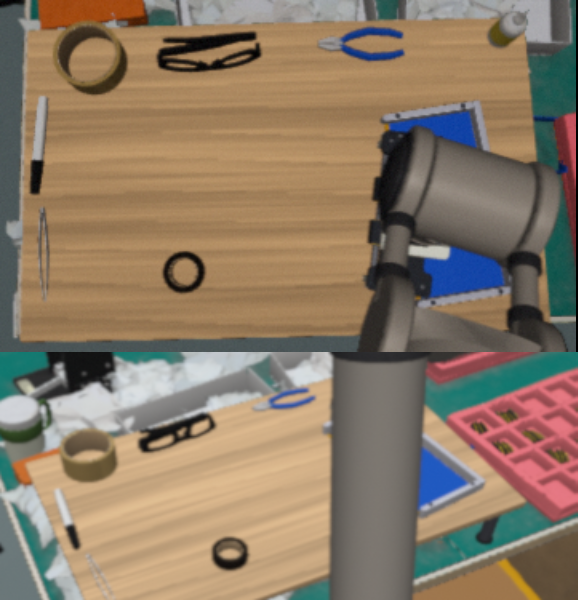

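No stray bundle outside the gripper's shadow. Final ~45 mm, then retreat.

Emit:
{"method": "apply_moves", "body": {"motion": [{"offset":[-8,0,0],"rotation":[0,0,0]},{"offset":[-8,0,0],"rotation":[0,0,0]},{"offset":[-8,0,0],"rotation":[0,0,0]},{"offset":[-8,0,0],"rotation":[0,0,0]},{"offset":[-6,0,0],"rotation":[0,0,0]},{"offset":[-4,0,0],"rotation":[0,0,0]},{"offset":[-2,0,0],"rotation":[0,0,0]},{"offset":[6,0,0],"rotation":[0,0,0]},{"offset":[20,0,0],"rotation":[0,0,0]},{"offset":[35,0,0],"rotation":[0,0,0]},{"offset":[35,0,-20],"rotation":[0,0,0]},{"offset":[35,0,-20],"rotation":[0,0,0]}]}}

```text
time: 20.45
tool_pos: [0.5113, -0.0155, 0.2289]
tool_rot: [-3.137, 0.011, 1.403]
contact_force: [1.4, -0.4, -0.7]
opening: 0.0204
```

Emit:
{"method": "apply_moves", "body": {"motion": [{"offset":[35,0,-20],"rotation":[0,0,0]},{"offset":[35,0,-20],"rotation":[0,0,0]},{"offset":[35,0,0],"rotation":[0,0,0]},{"offset":[25,0,0],"rotation":[0,0,0]},{"offset":[0,0,0],"rotation":[0,0,0]}]}}

```text
time: 20.87
tool_pos: [0.5337, 0.1278, 0.274]
tool_rot: [3.139, 0.005, 1.408]
contact_force: [-0.2, -0.3, 0.2]
opening: 0.0203
```

```bash
python3 -c "
from h import *
look(13)
p=read_camera('top');im=p['img'].astype(int)
# bundles inside the bay: non-blue, dark or yellow pixels
c=np.array([516,-175.]);ex=np.array([.9917,.1287]);ey=np.array([-.1287,.9917])
sub=im.copy();m=(im[...,2]<75)
ys,xs=np.nonzero(m);w=px2w(p,np.c_[xs,ys],.128)[:,:2]*1000-c
bx,by=w@ex,w@ey
k=(abs(bx)<108)&(by<85)&(by>-48)
M=np.zeros(m.shape,np.uint8);M[ys[k],xs[k]]=1;M=cv2.morphologyEx(M,cv2.MORPH_CLOSE,np.ones((5,5)))
n,l,st,_=cv2.connectedComponentsWithStats(M)
for i in range(1,n):
  if st[i,4]>60:
    ys,xs=np.nonzero(l==i);w=px2w(p,np.c_[xs,ys],.128)[:,:2]*1000-c;print(st[i],(w@ex).min().round(),(w@ex).max().round(),(w@ey).min().round(),(w@ey).max().round())
"
```

```text
20.8667 [533.7 127.8 274. ] [3.139  0.0054 1.4079] [-0.2 -0.3  0.2]
bundle_b top [([582.0, -164.0, 122.0], 0.69), ([489.0, -166.0, 118.0], 0.63)]
bundle_b scene []
tape top [([433.0, 177.0, 121.0], 0.69), ([462.0, 367.0, 122.0], 0.5), ([582.0, -164.0, 119.0], 0.44)]
tape scene [([431.0, 178.0, 117.0], 0.66)]
[400 182  22  99 293] -107.0 107.0 55.0 62.0
[421 185  17  22 356] 43.0 92.0 -16.0 26.0
[429 228  14  23 263] -51.0 -3.0 -9.0 26.0
```

View pics/m13.png

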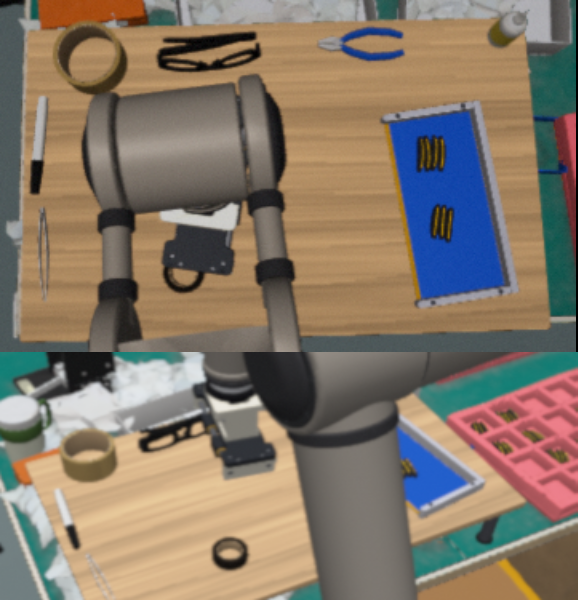

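```bash
python3 -c "
from h import *
print(hand_in())"
```

```text
the job is handed in; nothing more can be done
None
```

Both bundles now lie flat and separate inside the blue bay, and I handed the job in at about 21 s of the 72 s allowed. I swept them in with the part-closed fingertips. The four-piece bundle went first and then the three-piece one, and neither was gripped or lifted.

- **Position in the bay:** the last top picture puts the four-piece bundle's rear edge at bay y of about +26 mm, and the three-piece bundle's at the same place. The yellow line runs from +53 to +60 mm, so both are well behind it, and both are clear of the walls.
- **Other objects:** the tape measured (433, 177) mm after the sweep, against (434, 178) mm before. The spectacle frame, side cutters and tweezers look unmoved in the last pictures, but I judged those by eye and did not measure them again.
- **Board contact:** on the first descent the fingertips touched the board with about 13 N, and I raised them about 7 mm straight away. No other reading went above about 2 N.
- **Limited views:** both bundles were hidden under the gripper for part of the push, so I confirmed each one only after backing off. In the final check the top camera detected both, but the scene camera's detector found neither because the arm blocked its view.

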